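# Set and lock the sprung tablet holder, and keep hold of it

### The arm

A 6-joint arm with a two-finger parallel gripper is mounted at the origin on the work surface. World frame = base frame: x ahead of the robot, y to its left, z up, the work surface at z = 0. Lengths are in m, angles in rad, forces in N, time in s.
With the tool pointing down it reaches from about 0.4 to 0.825 m from the base axis. Payload 7 kg.
Tool frame: the origin (TCP) lies at the very end of the fingers, on their centre line; the grasp point (between the pads) lies 19 mm behind it (tcp_to_grasp is the distance from the TCP to the grasp point, in m); x points along the fingers, z is the direction in which the jaws open and shut, and the axes are right-handed (so a half turn about x gives the same grasp; the last joint's range is limited). The gripper opens to 88 mm and grips with 3 to 60 N. Pads are 19 mm wide; open, the fingers measure 130 mm over their backs; the gripper's body (78 mm by 193 mm) begins 47 mm behind the grasp point.
Start: joints at [-0.865, 0.359, 0.012, 0, -1.224, -0.288], TCP at [0.274, -0.617, 0.227] pointing down, gripper open.
Joint ranges: [-3.07, 3.07], [-1.43, 2.12], [-1.02, 1.25], [-3.03, 1.67], [-3.05, -0], [-3.03, 3.03]. Speed limits (rad/s): [2.39, 2.39, 3.01, 3.14, 3.14, 3.14].

### API

Orientations are given as [roll, pitch, yaw] about the fixed x, y, z axes, in that order (R = Rz(yaw) Ry(pitch) Rx(roll)).
In Python, from station import get_state, grab_frame, job_done, tcp_to_grasp gives the robot as it stands. The module is installed in compiled form; this text tells all that it offers.
- The arm moves only by the shell command python3 -m crank 'ROWS' [FORCE]. ROWS is JSON, a list of rows, each a list of 7 numbers: the shift along the tool's x, y, z in m, then the turn, a rotation vector about the tool's x, y, z in rad, then the opening, from 0 (shut) to 1 (fully open). In form: [[x, y, z, wx, wy, wz, fingers], ...]. A call has 1 to 10 rows; each row is the pose to reach, as a shift and turn from the pose commanded when the call began, along the tool's axes at that moment; what a row does not reach only later rows make up. A row lasts 1/8 s, in which the tool goes at most 62.5 mm and 10.7 degrees, less where a joint would pass 70% of its speed; a pose out of reach is approached as far as the arm can. A call with a gripper value outside its range is refused whole. The fingers move at their own pace and stop on an object; FORCE is the grip in N (left out, the last holds). Time passes only in rows, so rows that repeat a pose let the fingers close. It gives the time, the measured TCP pose, the force and the opening at its end, in the units of the state.
- get_state(): the state, without advancing time (a new reading comes with each control period).
- grab_frame(name): name is "scene" or "top" or "wrist"; returns a dict with "pixels" (384x512x3 uint8, red, green, blue), "vfov" (degrees; the focal length in pixels is half the picture's height over the tangent of half this angle, whatever the lens; pixels are square), "cx", "cy" (the principal point, pixels), "extrinsics" (4x4, takes a point from world to camera coordinates). Camera axes: x right, y up, looking along -z (the intrinsics and any distortion apply to the point x, -y, -z); pixel columns grow to the right and rows downward; lengths in m; the calibration is good to about 2 mm. A picture is of the moment at which its call begins. There is no depth.
- job_done(): hands the job in, once; it reports no verdict.
The state is a dict: "t": time; "q": joint angles; "qd": joint speeds; "joint_efforts": joint torques, N m; "eef_pos": TCP position; "ee_rot": TCP orientation; "force": force on the tool from outside, world axes, zero at the start; "moment": the same for the moment, N m; "width": finger opening in m.
Only numpy, scipy, OpenCV 4.12 (cv2) and the standard library are available. Lean on these libraries where they do the work, as an engineer would, in place of code of your own. Each camera call takes 0.05 s, during which the arm holds its last target.

### The job

Take the steel pull bar of the tablet holder, pull the sprung jaw out until its white pointer stands level with the red marker on the rail and, while holding it there by the bar, swing the orange cam lever fully shut (a hand on the bar can slide along it and push the lever). Do not let go of the bar: finish while still gripping it, with the jaw on the mark and the lever shut. Leave the red marker where it is and do not disturb the mug, the potted plant or the canister.

Things in the scene. Friction and masses are not known exactly. Their poses are not given: they have to be found in the camera images.
- holder: Tablet holder folded flat, fixed to the worktop. Origin on the worktop under the middle of its aluminium rail; x along the rail, z up; all offsets below are mm in this frame. Rail 270 long, 50 wide, top at z 22. Fixed black ledge 200 wide across its +x end, to z 68; dark base plate 200 x 150. The black sprung jaw is pulled out to -x, roughly towards the robot.
- jaw (a joint): How far the jaw is pulled out (m): 0 home (start) to 0.125. A spring pulls it home, 4 N at 0 to 9 N at 0.11; it flies back if let go while the lever is open. Grey carriage 60 x 46 on the rail, top at z 38, with a black plate 200 wide across it (to z 68), 77 on the +x side of the pull bar.
- bar_mid (a point): Middle of the steel pull bar, on its axis: holder frame x = -0.017 - jaw, y = 0, z = 0.060 m; axes as holder. The bar is the jaw's bow handle: round, 12 thick, along y, free from y -89 to +89 between the struts to the jaw plate. Grip from above, one finger each on its -x and +x side; a light grip slides along it. Around it only the lever and its post rise over z 38.
- lever (a joint): Orange cam lever, rad: 0 open to 1.40 shut at its stop; starts 0 to 0.1, stays as left. Upright axis on an 18 mm post, 42 to the +x side of bar_mid; shuts clockwise seen from above. Above the bar, z 70 to 80, 84 long. Open it points out over the bar to -x, its tip at y -26; shut, to y +66. Takes up to 15 N; late on the cam bites and drags the jaw home. Shut, it locks the jaw.
- lever_tip (a point): Top of the lever near its free end, 76 from its axis, z 80. A hand gripping the bar at y about -60 and sliding to +y pushes the lever with the sides of its fingers; it is shut with the hand's middle at about y 0 to +30.
- marker (a joint): Where the red marker sits, in m on the scale of joint jaw: the pointer is on the mark when jaw = marker. 0.06 to 0.11, different every time. A stiff rider, not to be moved.
- marker_line (a point): A point on the top of the red marker, a tab 5 long (along x) and 28 wide standing out on the +y side of the rail (y 25 to 53), 24 above the worktop; the point lies at y 30. Axes as the holder.
- pointer (a point): A point on top of the white pointer, a bar 4 long and 16 wide on the +y side of the jaw's carriage, at y 30, 28 above the worktop, abreast of the lever's axis and 42 to the +x side of the bar. It is on the mark when it has the same x in the holder's frame as marker_line. Axes as the holder.
- mug: White mug, 80 across, 88 high, with a handle; bystander. Origin under its centre.
- plant: Small succulent in a white pot, 66 across, about 90 high; bystander. Origin under its centre.
- canister: White canister with steel foot and lid, 73 across, 107 high; bystander. Origin under its centre.

How it is judged:
By the outcome, as a careful person would: the job done as asked, in the order asked, and still so for the second after the job is handed in, while the arm keeps its last pose, push and grip.
It also fails if it takes over 43 s, if anything falls off the work surface, if the arm or the gripper's body presses on something with over 40 N, if the wrist force passes 120 N, or if a joint passes its speed limit or range.

## Working session

There is one attempt and no reset: what is moved stays moved. The work goes in short steps, Python scripts to look and compute and a shell command to move; the robot and the scene stay as the last step left them, time stands still between calls to the robot, and variables do not carry over. Pictures are saved under pics/ and viewed, and the job is handed in when it is done.

```bash
mkdir -p pics; python3 - <<'E'
from station import *
import cv2,numpy as np
print(get_state())
print(tcp_to_grasp)
for n in("scene","top","wrist"):
    f=grab_frame(n); cv2.imwrite(f"pics/{n}0.png",f["pixels"][:,:,::-1]); print(n,{k:v for k,v in f.items() if k!="pixels"})
E
```

```text
{'t': 0.0, 'q': array([-8.64928895e-01,  3.59389742e-01,  1.10787722e-02, -3.50764032e-04,
       -1.22408381e+00, -2.88073468e-01]), 'qd': array([-0.0008086 ,  0.00045526, -0.00189024, -0.00062342,  0.00100659,
       -0.00053392]), 'joint_efforts': array([-1.54287100e-03, -5.82713413e+01,  2.93057227e+01,  6.99752927e+00,
        6.93239534e-03, -1.30689054e-04]), 'eef_pos': array([ 0.27364818, -0.61652311,  0.22562939]), 'ee_rot': array([0.08466562, 1.56916421, 2.07313645]), 'force': array([ 1.02506614,  0.54640601, -0.35372207]), 'moment': array([ 0.02077377, -0.00690302,  0.01086235]), 'width': 0.08751455218902943}
0.0188
scene {'vfov': 53.4393532974668, 'cx': 253.25195254047057, 'cy': 192.7009370305885, 'extrinsics': array([[ 0.82773233,  0.56104137,  0.00957986, -0.53476917],
       [-0.37508226,  0.54051835,  0.75309575,  0.18679017],
       [ 0.41733978, -0.62695494,  0.65784118, -1.30149743],
       [ 0.        ,  0.        ,  0.        ,  1.        ]])}
top {'vfov': 56.548205698058396, 'cx': 251.52982949433533, 'cy': 195.82661319194082, 'extrinsics': array([[-0.00920877, -0.999956  , -0.00178606,  0.03802413],
       [ 0.99930775, -0.00926716,  0.03602962, -0.63234556],
       [-0.03604459, -0.00145303,  0.99934913, -0.7913737 ],
       [ 0.        ,  0.        ,  0.        ,  1.        ]])}
wrist {'vfov': 64.61670973916216, 'cx': 260.16248562159933, 'cy': 187.6690482390853, 'extrinsics': array([[-0.40628241,  0.913746  ,  0.0016893 ,  0.67390902],
       [-0.88015829, -0.39085019, -0.26936503,  0.03232383],
       [-0.24547096, -0.11092513,  0.96303667, -0.38975421],
       [ 0.        ,  0.        ,  0.        ,  1.        ]])}
```

View pics/scene0.png

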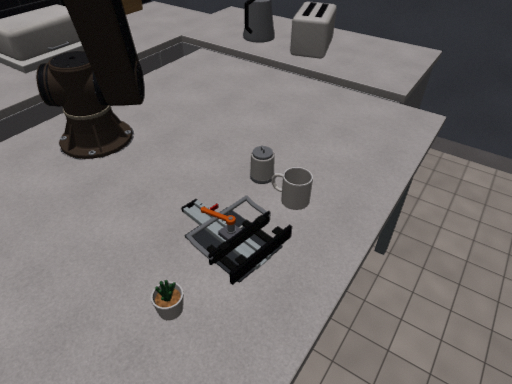

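View pics/top0.png

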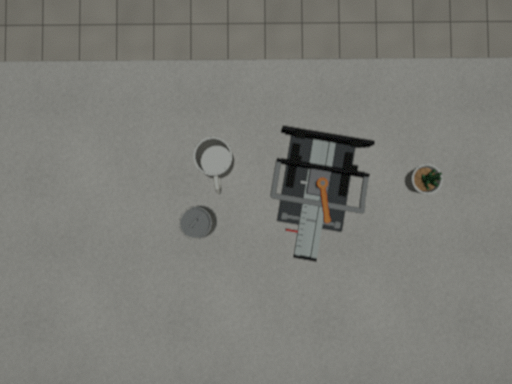

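View pics/wrist0.png

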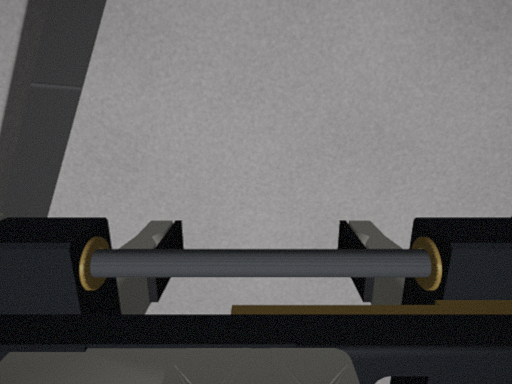

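```bash
python3 - <<'E'
import cv2
a=cv2.imread("pics/top0.png")[115:275,255:455]
cv2.imwrite("pics/top0z.png",cv2.resize(a[:,:130],None,fx=4.5,fy=3.75*1.2*600/720 if 0 else 3.75,interpolation=cv2.INTER_CUBIC))
a=cv2.imread("pics/scene0.png")[185:285,170:300]
cv2.imwrite("pics/scene0z.png",cv2.resize(a,None,fx=6,fy=6,interpolation=cv2.INTER_CUBIC))
E
```

```text
(no output)
```

View pics/top0z.png

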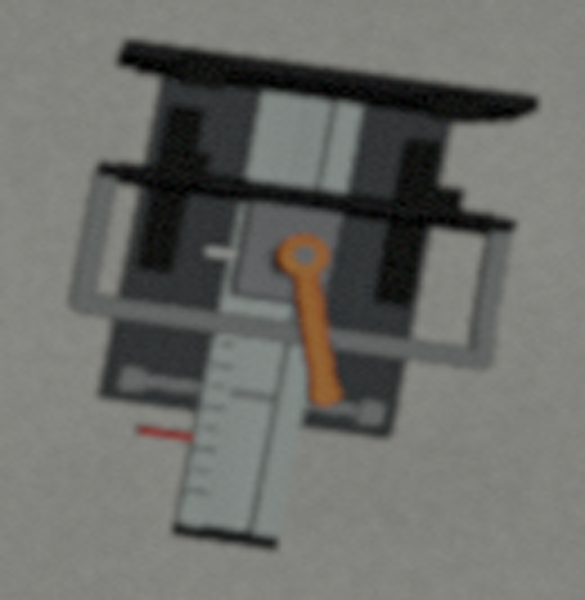

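View pics/scene0z.png

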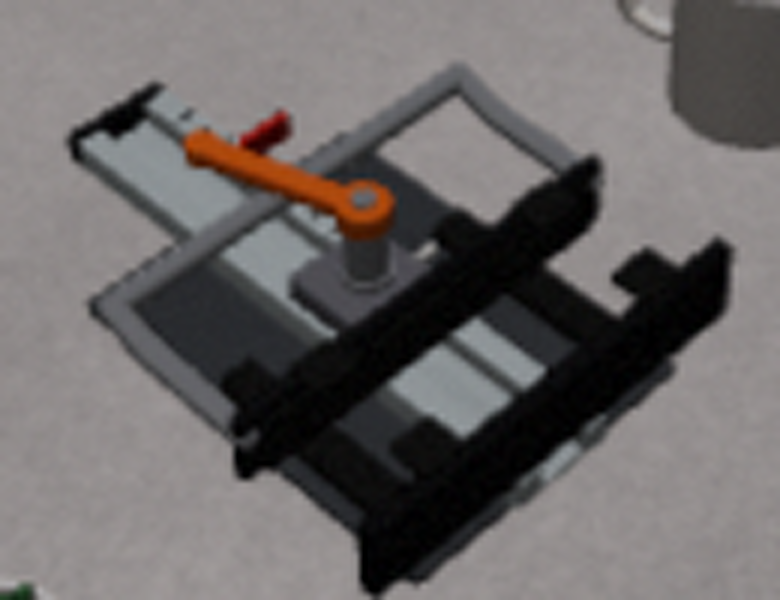

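```bash
cat > h.py <<'E'
import numpy as np,cv2
from scipy.optimize import least_squares
def proj(f,P):
    P=np.atleast_2d(P);E=f["extrinsics"];c=P@E[:3,:3].T+E[:3,3]
    F=192/np.tan(np.radians(f["vfov"]/2))
    return np.c_[f["cx"]+F*c[:,0]/-c[:,2],f["cy"]-F*c[:,1]/-c[:,2]]
def H(p,Q):
    c,s=np.cos(p[2]),np.sin(p[2]);Q=np.atleast_2d(Q)
    return np.c_[p[0]+c*Q[:,0]-s*Q[:,1],p[1]+s*Q[:,0]+c*Q[:,1],Q[:,2]]
def ray(f,u,v,z):
    E=f["extrinsics"];F=192/np.tan(np.radians(f["vfov"]/2))
    d=E[:3,:3].T@np.array([(u-f["cx"])/F,-(v-f["cy"])/F,-1]);C=-E[:3,:3].T@E[:3,3]
    return C+d*(z-C[2])/d[2]
E
python3 - <<'E'
from h import *
from station import *
T=grab_frame("top");S=grab_frame("scene")
tz=lambda x,y:(255+x/4.5-.4,115+y/3.75-.4); sz=lambda x,y:(170+x/6-.4,185+y/6-.4)
names=["pivot","barL","barR","railL","railR","ledgeL","ledgeR","S pivot"]
Q=[[.025,0,.08],[-.017,.095,.06],[-.017,-.095,.06],[-.135,.025,.022],[-.135,-.025,.022]]
uv=[tz(302,256),tz(80,303),tz(488,358),tz(177,524),tz(277,538)]
def res(p):
    return np.r_[(proj(T,H(p,Q))-uv).ravel(),(proj(S,H(p,[[.025,0,.08]]))-[sz(364,200)]).ravel()]
s=least_squares(res,[.65,-.1,0]);print(s.x,np.round(s.fun.reshape(-1,2),2))
p=s.x
def loc(w): 
    c,sn=np.cos(p[2]),np.sin(p[2]);d=w[:2]-p[:2];return np.array([c*d[0]+sn*d[1],-sn*d[0]+c*d[1]])*1000
for n,a,z in[("mkL",tz(137,430),.024),("mkR",tz(193,437),.024),("ptr",tz(205,252),.028),("lever tip",tz(326,393),.08),("pivot",tz(302,256),.08),("bar",tz(280,330),.06)]: print(n,loc(ray(T,*a,z)))
for n,a,z in[("S pivot",sz(364,200),.08),("S mk tip",sz(285,118),.024),("levertip",sz(200,142),.08)]: print(n,loc(ray(S,*a,z)))
for n,u,v,z in[("mug",213,158,.05),("can",197,221,.107),("plant",427,180,.07)]:print(n,ray(T,u,v,z))
E
```

```text
[ 0.6312677 -0.1090281 -0.1758873] [[ 0.37 -0.16]
 [ 0.27  0.12]
 [-1.49  0.39]
 [ 0.28 -0.2 ]
 [ 0.44 -0.15]
 [-0.11  0.2 ]]
mkL [-84.30036376  54.02476442]
mkR [-83.79598744  26.29848385]
ptr [24.39106567 38.54154548]
lever tip [-47.77027655 -22.02488854]
pivot [24.5437869   0.69093456]
bar [-16.29287942   0.62284685]
S pivot [24.70219899  0.62490743]
S mk tip [-80.2341843   48.51364329]
levertip [-46.77977242 -23.42193417]
mug [0.71340245 0.11418815 0.05      ]
can [0.58043559 0.14027525 0.107     ]
plant [ 0.66020118 -0.33427155  0.07      ]
```

```bash
cat >> h.py <<'E'
from scipy.spatial.transform import Rotation as Rn
PH=np.array([.63127,-.10903,-.17589])
def rel(hx,hy,z,st,grip=False):
    """tcp target in holder frame -> shift,turn in tool axes"""
    R=Rn.from_euler('xyz',st["ee_rot"]).as_matrix()
    t=H(PH,[[hx,hy,z]])[0]
    c,s=np.cos(PH[2]),np.sin(PH[2]); best=None
    for sg in(1,-1):
        X=np.array([0,0,-1.]);Z=sg*np.array([c,s,0]);Y=np.cross(Z,X)
        D=np.c_[X,Y,Z]; w=Rn.from_matrix(R.T@D).as_rotvec()
        if best is None or np.linalg.norm(w)<np.linalg.norm(best): best=w
    return R.T@(t-st["eef_pos"]),best
def loc(w):
    c,s=np.cos(PH[2]),np.sin(PH[2]);d=w[:2]-PH[:2];return np.round([1000*(c*d[0]+s*d[1]),1000*(-s*d[0]+c*d[1]),1000*w[2]],1)
E
python3 - <<'E'
from h import *
from station import *
s=get_state();print(rel(-.017,-.058,.13,s))
E
```

```text
(array([ 0.09627922, -0.48620071,  0.28033346]), array([-9.77092403e-01,  7.66446030e-04,  3.26872474e-04]))
```

```bash
python3 -m crank '[[0.0,-0.05,0.028,-0.1,0,0,1],[0.01,-0.1,0.056,-0.2,0,0,1],[0.02,-0.15,0.084,-0.3,0,0,1],[0.03,-0.2,0.115,-0.4,0,0,1],[0.04,-0.25,0.145,-0.5,0,0,1],[0.05,-0.3,0.175,-0.6,0,0,1],[0.06,-0.35,0.203,-0.7,0,0,1],[0.07,-0.40,0.231,-0.8,0,0,1],[0.08,-0.445,0.256,-0.9,0,0,1],[0.09,-0.486,0.28,-0.977,0,0,1]]' 20
python3 - <<'E'
from h import *
from station import *
s=get_state();print(s,loc(s["eef_pos"]));print(rel(-.017,-.058,.1,s))
E
```

```text
t: 1.5
eef_pos: [0.6054, -0.1621, 0.1363]
ee_rot: [2.938, 1.571, -0.376]
force: [0.7, -1.1, 0.1]
width: 0.0878
{'t': 1.5, 'q': array([ 4.94440403e-02,  3.49521532e-01, -2.19303837e-01,  9.11152729e-05,
       -1.00180144e+00, -2.21991081e-01]), 'qd': array([5.12381378e-01, 2.58292024e-01, 1.82823746e-01, 4.62408581e-04,
       7.37280398e-02, 9.01229130e-02]), 'joint_efforts': array([ -2.19691157, -56.6044414 ,  25.1719147 ,   6.09027475,
        -0.14732955,  -0.07494517]), 'eef_pos': array([ 0.605441  , -0.16210387,  0.13628421]), 'ee_rot': array([ 2.93834847,  1.57061024, -0.37574214]), 'force': array([ 0.69818266, -1.10823526,  0.05461562]), 'moment': array([-0.02715788, -0.00334396,  0.01045319]), 'width': 0.08776699281607485} [-16.1 -56.8 136.3]
(array([0.0362841 , 0.00122105, 0.00086738]), array([ 3.39204404e-03, -1.82321040e-04, -3.72522585e-05]))
```

```bash
python3 -m crank '[[0.03,0,0,0,0,0,1],[0.03,0,0,0,0,0,1]]' 20
python3 - <<'E'
from h import *
from station import *
f=grab_frame("wrist");s=get_state();print(s["q"],loc(s["eef_pos"]));print(rel(-.017,-.058,.042,s))
cv2.imwrite("pics/w1.png",f["pixels"][:,:,::-1])
f=grab_frame("top");cv2.imwrite("pics/t1.png",cv2.resize(f["pixels"][100:280,230:450,::-1],None,fx=3.3,fy=3.3))
E
```

```text
t: 1.75
eef_pos: [0.6028, -0.1631, 0.1041]
ee_rot: [0.115, 1.566, 3.081]
force: [-0.2, 1.1, -0.1]
width: 0.0876
[ 4.67216116e-02  3.78495674e-01 -2.53619073e-01  1.17789887e-04
 -9.41265589e-01 -2.22625418e-01] [-17.6 -58.8 105.9]
(array([ 0.06387692, -0.00081612, -0.00074186]), array([ 5.56670780e-05,  2.49924226e-03, -6.63281782e-04]))
```

View pics/w1.png

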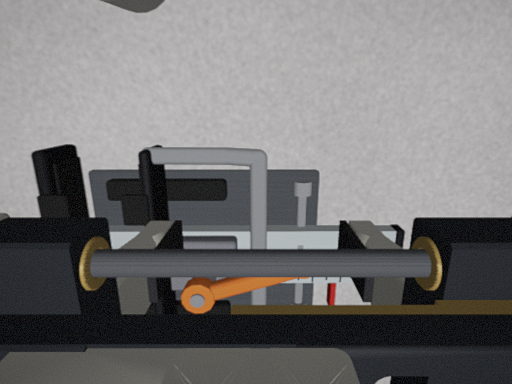

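View pics/t1.png

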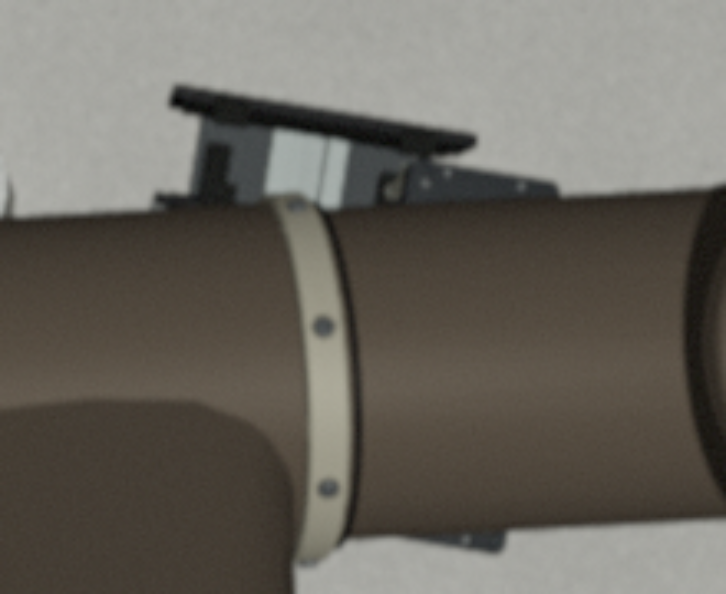

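```bash
python3 -m crank '[[0.02,0,0,0,0.0,0,1],[0.04,0,0,0,0,0,1],[0.055,0,0,0,0,0,1],[0.063,0,0,0,0,0,1],[0.063,0,0,0,0,0,1]]' 20
python3 - <<'E'
from h import *
from station import *
f=grab_frame("wrist");s=get_state();print(s["force"],loc(s["eef_pos"]));print(rel(-.017,-.058,.042,s))
cv2.imwrite("pics/w2.png",f["pixels"][:,:,::-1])
f=grab_frame("scene");cv2.imwrite("pics/s2.png",cv2.resize(f["pixels"][150:300,150:320,::-1],None,fx=4,fy=4))
E
```

```text
t: 2.48
eef_pos: [0.6044, -0.164, 0.0435]
ee_rot: [0.482, 1.57, -2.836]
force: [-0.7, -0.0, -0.7]
width: 0.0873
[-0.07853333  0.00517426  0.7408238 ] [-16.5 -58.8  44. ]
(array([ 0.00197691, -0.00076995,  0.00045341]), array([-1.25487948e-04, -4.05710442e-04, -9.53451188e-05]))
```

View pics/w2.png

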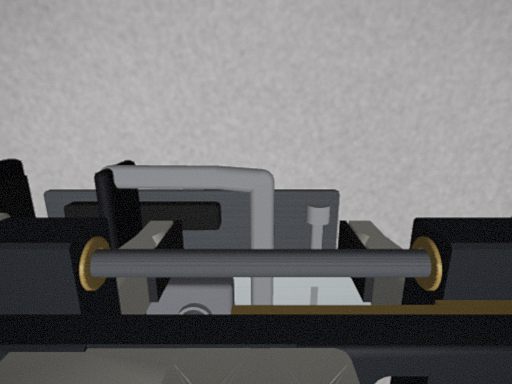

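View pics/s2.png

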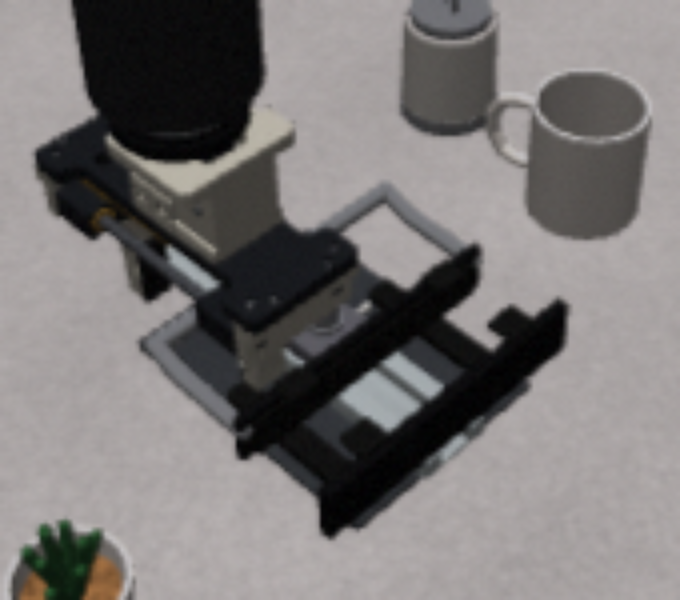

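```bash
python3 - <<'E'
from h import *
from station import *
T=grab_frame("top");S=grab_frame("scene")
for n,f,z,box in(("top0",T,.024,(280,222,302,240)),("scene0",S,.024,(203,200,223,218))):
    a=cv2.imread(f"pics/{n}.png").astype(float)
    x0,y0,x1,y1=box;c=a[y0:y1,x0:x1];r=np.clip(c[:,:,2]-np.maximum(c[:,:,1],c[:,:,0])-12,0,None)
    v,u=np.mgrid[y0:y1,x0:x1]
    print(n,r.sum(),(r>20).sum())
    cu,cv_=(u*r).sum()/r.sum(),(v*r).sum()/r.sum();print(cu,cv_,loc(ray(f,cu,cv_,z)))
    # fit per-column
    if n=="top0":
        for uu in range(x0,x1):
            k=r[:,uu-x0]
            if k.sum()>40: vv=(v[:,0]*k).sum()/k.sum();print(uu,round(vv,2),loc(ray(f,uu,vv,z)))
    # predicted for marker jaw
    for m in(.105,.109,.113): print(m,proj(f,H(PH,[[.025-m,.0395,z]])))
# pointer in top: white
a=cv2.imread("pics/top0.png").astype(int)
print(a[178:187,297:312,1])
a=a.astype(float)
for uu in range(301,307):
    k=np.clip(a[178:187,uu,1]-np.median(a[176:190,uu,1])-10,0,None);
    if k.sum():vv=(np.arange(178,187)*k).sum()/k.sum();print(uu,vv,loc(ray(T,uu,vv,.028)))
E
```

```text
top0 1206.0 25
291.4063018242123 230.21641791044777 [-84.   39.9  24. ]
286 229.38 [-84.2  51.9  24. ]
287 229.51 [-84.1  49.7  24. ]
288 229.64 [-84.   47.5  24. ]
289 229.82 [-84.1  45.2  24. ]
290 229.92 [-83.9  43.   24. ]
291 230.11 [-84.   40.8  24. ]
292 230.37 [-84.1  38.5  24. ]
293 230.5 [-84.1  36.3  24. ]
294 230.66 [-84.   34.1  24. ]
295 230.85 [-84.1  31.8  24. ]
296 230.96 [-84.   29.6  24. ]
297 231.02 [-83.7  27.4  24. ]
0.105 [[291.85992595 228.43397912]]
0.109 [[291.56625633 230.22710603]]
0.113 [[291.27248156 232.02087502]]
scene0 9728.0 147
212.4367804276316 211.17639802631578 [-69.   22.1  24. ]
0.105 [[214.62767502 205.94240433]]
0.109 [[213.63352504 205.22089598]]
0.113 [[212.64342956 204.50233022]]
[[ 51  54  51  53  50  48  49  47  56  84 106  88  80  91  96]
 [ 52  50  51  53  55  56  50  54  61  89 106  87  77  92  98]
 [ 51  49  53  69  85  87  82  75  74  97 104  81  82  94  97]
 [ 52  51  59  87 116 122 120 113 113 113 108  83  83  93  98]
 [ 51  51  56  87 120 131 131 131 131 131 114  86  86  95  98]
 [ 51  49  52  72  94 107 113 115 123 126 105  82  92  98  98]
 [ 54  47  52  57  61  68  74  81  99 113  92  81  91  98  97]
 [ 55  53  50  49  53  50  48  59  92 109  87  79  94  98  98]
 [ 54  52  52  49  52  48  51  62  91 102  84  81  95  98  99]]
301 181.59509202453987 [25.1 36.8 28. ]
302 181.735 [25.2 34.6 28. ]
303 181.88915662650604 [25.2 32.3 28. ]
304 182.01769911504425 [25.3 30.1 28. ]
305 182.1639344262295 [25.4 27.9 28. ]
306 182.5 [25.  25.6 28. ]
```

```bash
python3 -m crank '[[0.001,0,0,0,0,0,0.5],[0.001,0,0,0,0,0,0.0],[0.001,0,0,0,0,0,0],[0.001,0,0,0,0,0,0],[0.001,0,0,0,0,0,0]]' 20
python3 - <<'E'
from h import *
from station import *
for i in range(3):
    f=grab_frame("wrist");s=get_state();print(s["force"],s["width"],loc(s["eef_pos"]));
cv2.imwrite("pics/w3.png",f["pixels"][:,:,::-1])
E
```

```text
t: 3.3
eef_pos: [0.6044, -0.1638, 0.0425]
ee_rot: [0.265, 1.571, -3.053]
force: [-0.7, 0.3, -0.2]
width: 0.0432
[-0.04678982  0.11862853  0.11091404] 0.03883132922706326 [-16.8 -58.6  42.6]
[-0.56460225  0.92919736 -0.41725956] 0.03532685831033807 [-16.8 -58.6  42.6]
[-1.09830967  0.46302772  0.19772583] 0.03134603514269953 [-16.8 -58.6  42.6]
```

View pics/w3.png

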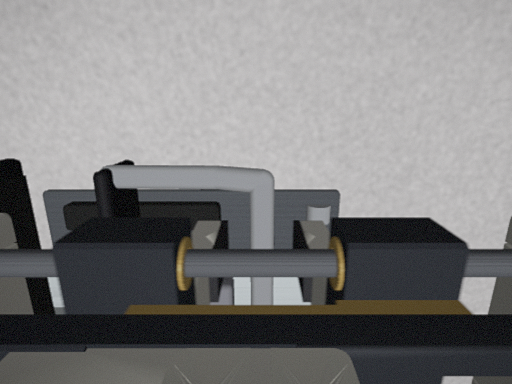

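Fingers are closing evenly on the bar (bar at column ~262, between fingers at 228 and 298). Let them finish.

```bash
python3 -m crank '[[0,0,0,0,0,0,0],[0,0,0,0,0,0,0],[0,0,0,0,0,0,0],[0,0,0,0,0,0,0]]' 20
python3 - <<'E'
from h import *
from station import *
for i in range(3):
    f=grab_frame("wrist");s=get_state();print(s["force"],s["width"],loc(s["eef_pos"]));
E
```

```text
t: 3.95
eef_pos: [0.6039, -0.1637, 0.0425]
ee_rot: [0.057, 1.57, 3.022]
force: [-3.7, 2.3, 2.7]
width: 0.0112
[-2.83522951  1.34794871  3.21874951] 0.011136989302925246 [-17.4 -58.7  42.5]
[-3.61977087  1.26826472  1.92418601] 0.011075391155613649 [-17.4 -58.7  42.5]
[-3.89319152  1.29907423  3.60479329] 0.010931976670891191 [-17.4 -58.7  42.5]
```

```bash
python3 -m crank '[[0,0,0.008,0,0,0,0],[0,0,0.022,0,0,0,0],[0,0,0.038,0,0,0,0],[0,0,0.054,0,0,0,0],[0,0,0.07,0,0,0,0],[0,0,0.085,0,0,0,0],[0,0,0.097,0,0,0,0],[0,0,0.104,0,0,0,0],[0,0,0.107,0,0,0,0],[0,0,0.107,0,0,0,0]]' 25
python3 - <<'E'
from h import *
from station import *
for n in("wrist","top","scene"):
    f=grab_frame(n);s=get_state();print(s["force"],s["width"],loc(s["eef_pos"]));
    cv2.imwrite(f"pics/{n}4.png",f["pixels"][:,:,::-1])
    if n!="wrist":
        u,v=proj(f,H(PH,[[-.08,.03,.03]]))[0].astype(int);print(u,v)
        cv2.imwrite(f"pics/{n}4z.png",cv2.resize(f["pixels"][v-50:v+50,u-60:u+60,::-1],None,fx=6,fy=6,interpolation=cv2.INTER_CUBIC))
E
```

```text
t: 5.35
eef_pos: [0.5013, -0.1454, 0.0426]
ee_rot: [-3.057, 1.566, -0.091]
force: [7.1, -6.0, -10.3]
width: 0.0112
[  7.18543408  -4.56046396 -10.89682753] 0.01098274844993869 [-121.5  -58.6   42.6]
[ 6.51939324 -5.39352692 -9.51070672] 0.011025202321605016 [-121.5  -58.6   42.6]
296 229
[  7.27473476  -4.86683941 -10.62963434] 0.011016694618351008 [-121.4  -58.5   42.6]
211 206
```

View pics/scene4z.png

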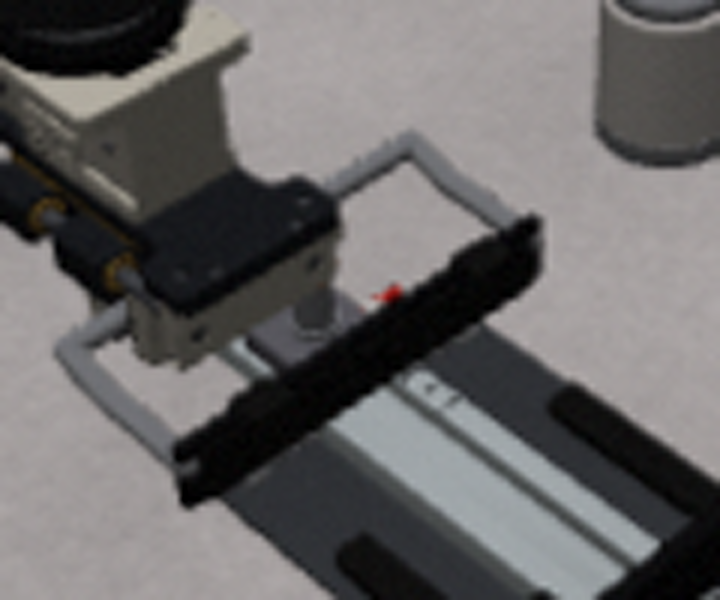

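View pics/top4z.png

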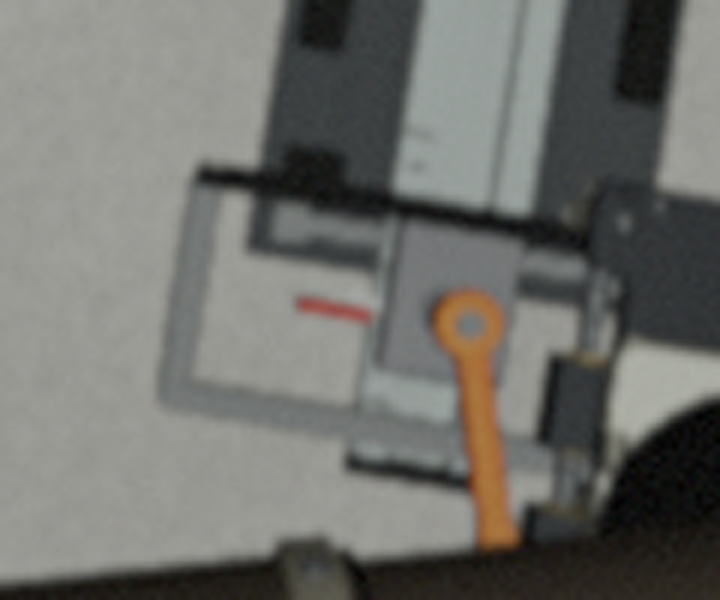

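View pics/wrist4.png

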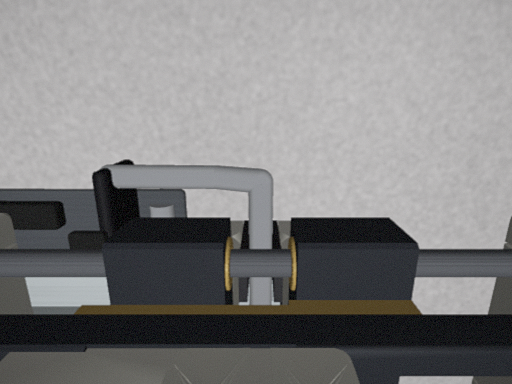

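```bash
python3 - <<'E'
from h import *
a=cv2.imread("pics/top4.png")
c=a[215:240,280:312];cv2.imwrite("pics/z.png",np.hstack([cv2.resize(c,None,fx=12,fy=12,interpolation=0),cv2.resize(cv2.imread("pics/top0.png")[172:197,286:318],None,fx=12,fy=12,interpolation=0)]))
E
```

```text
(no output)
```

View pics/z.png

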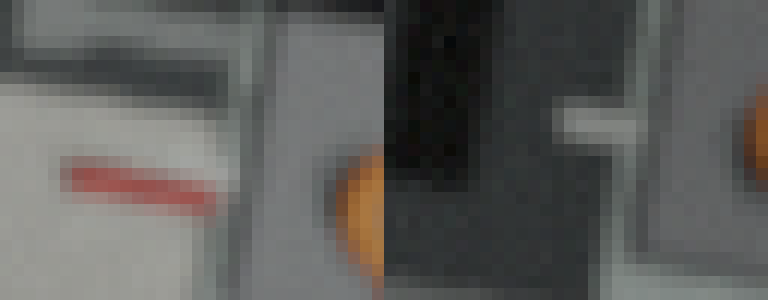

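```bash
python3 - <<'E'
from h import *
from station import *
f=grab_frame("top")
def piv(img,box):
    x0,y0,x1,y1=box;c=img[y0:y1,x0:x1].astype(float);o=np.clip(c[:,:,2]-c[:,:,0]-25,0,None)
    v,u=np.mgrid[y0:y1,x0:x1]
    return o
for n,box in(("top0",(312,172,334,194)),("top4",(304,222,326,244))):
    a=cv2.imread(f"pics/{n}.png");x0,y0,x1,y1=box
    c=a[y0:y1,x0:x1]; m=((c[:,:,2].astype(int)-c[:,:,0])>35).astype(np.uint8)
    big=cv2.resize(((c[:,:,2].astype(int)-c[:,:,0]).clip(0,255)).astype(np.uint8),None,fx=8,fy=8,interpolation=cv2.INTER_CUBIC)
    # top arc fit: circle through ring outer boundary, upper part
    cn,_=cv2.findContours((big>35).astype(np.uint8),cv2.RETR_EXTERNAL,cv2.CHAIN_APPROX_NONE);cn=max(cn,key=len)[:,0]/8.+[x0,y0]-.44
    top=cn[:,1].min();p=cn[cn[:,1]<top+6]
    s=least_squares(lambda q:np.hypot(p[:,0]-q[0],p[:,1]-q[1])-q[2],[p[:,0].mean(),top+5,5]);print(n,s.x,loc(ray(f,s.x[0],s.x[1],.08)))
# pointer brightness in top4
a=cv2.imread("pics/top4.png").astype(int);print(a[224:234,288:302,1]);print(a[224:234,288:302,2]-a[224:234,288:302,1])
for j in(.103,.104,.105,.109): print(j,proj(f,H(PH,[[.025-j,.03,.028],[.025-j,.038,.028]])).round(1).tolist())
E
```

```text
top0 [321.91797615 182.80689772   6.0058899 ] [24.7  0.3 80. ]
top4 [313.61091759 232.82659982   6.17205813] [-79.4   0.8  80. ]
[[151 149 144 140 136 134 131 122 116 100  99 113 100  86]
 [157 156 155 154 154 153 151 148 142 129 118 119 102  91]
 [157 156 157 156 156 155 155 157 154 142 128 127 103  93]
 [148 152 153 155 157 156 161 162 159 150 135 131 103  93]
 [121 129 136 149 150 156 161 163 162 156 149 137 101  97]
 [ 87  93 102 113 120 127 139 146 152 157 156 140 103 101]
 [ 89  85  82  80  82  86  95 106 118 131 144 129 100 104]
 [130 120 112 101  94  94  89  85  85 102 123 110  97 108]
 [151 148 144 140 137 133 124 115 101 101 117  98  92 112]
 [156 155 154 155 154 151 149 142 127 111 115  95  96 113]]
[[ 1  0 -1  0 -1 -1 -1 -1 -2 -1 -5 -5 -5 -4]
 [-1  0  0 -1  0 -1  0  0 -1 -1 -5 -6 -5 -4]
 [-2 -1  0 -1 -1 -1  0 -2  0  0 -3 -6 -4 -3]
 [-1 -1 -1 -2 -1 -2 -2 -2 -2 -1 -3 -6 -6 -2]
 [17 13  9  4  2 -1 -3 -2 -2 -1 -4 -5 -4 -3]
 [61 57 47 35 26 19 11  9  6  1 -1 -2 -3 -2]
 [67 71 71 69 67 61 54 46 37 22  3 -2 -2 -3]
 [26 32 37 47 56 61 66 70 67 45 14  1 -4 -2]
 [ 4  5  6 11 18 23 28 35 43 32  9 -1 -1 -2]
 [-1 -1  0 -1  1  3  3  5  9 10 -2 -4 -3 -2]]
0.103 [[296.5, 228.4], [292.9, 227.7]]
0.104 [[296.4, 228.8], [292.8, 228.2]]
0.105 [[296.3, 229.3], [292.7, 228.6]]
0.109 [[296.0, 231.1], [292.4, 230.5]]
```

```bash
cat > st.py <<'E'
from h import *
from station import *
s=get_state();l=loc(s["eef_pos"]);c,n=np.cos(PH[2]),np.sin(PH[2]);F=s["force"]
print("t",round(s["t"],2),"tcp",l,"jaw~",round(-l[0]-17.2,1),"F holder",np.round([c*F[0]+n*F[1],-n*F[0]+c*F[1],F[2]],1),"w",round(s["width"]*1000,2), "yawerr",np.round(rel(0,0,0,s)[1],3))
E
python3 -m crank '[[0,0,0.003,0,0,0,0],[0,0,0.005,0,0,0,0],[0,0,0.005,0,0,0,0]]' 20; python3 st.py
```

```text
t: 5.92
eef_pos: [0.4967, -0.1445, 0.0426]
ee_rot: [-3.062, 1.566, -0.096]
force: [7.8, -6.9, -10.8]
width: 0.0114
t 5.92 tcp [-126.3  -58.5   42.6] jaw~ 109.1 F holder [  8.9  -5.4 -10.8] w 11.37 yawerr [ 0.    -0.005  0.   ]
```

```bash
python3 -m crank '[[0,-0.004,0,0,0,0,0],[0,-0.010,0,0,0,0,0],[0,-0.016,0,0,0,0,0],[0,-0.016,0,0,0,0,0]]' 20; python3 st.py
```

```text
t: 6.42
eef_pos: [0.4977, -0.1319, 0.0432]
ee_rot: [2.032, 1.566, -1.285]
force: [4.1, -26.1, -4.1]
width: 0.011
t 6.42 tcp [-127.5  -45.9   43.2] jaw~ 110.3 F holder [  8.6 -25.   -4.1] w 10.95 yawerr [ 0.001 -0.002 -0.004]
```

```bash
python3 -m crank '[[0,-0.006,-0.001,0,0,0,0],[0,-0.012,-0.001,0,0,0,0],[0,-0.018,-0.001,0,0,0,0],[0,-0.018,-0.001,0,0,0,0]]' 14; python3 st.py; python3 - <<'E'
from h import *
from station import *
f=grab_frame("top");cv2.imwrite("pics/t5.png",cv2.resize(f["pixels"][190:280,240:360,::-1],None,fx=6,fy=6,interpolation=cv2.INTER_CUBIC))
E
```

```text
t: 6.92
eef_pos: [0.5029, -0.1133, 0.0435]
ee_rot: [2.56, 1.566, -0.757]
force: [4.8, -20.1, -1.4]
width: 0.0114
t 6.92 tcp [-125.7  -26.6   43.5] jaw~ 108.5 F holder [  8.3 -18.9  -1.4] w 11.37 yawerr [ 0.001 -0.004 -0.002]
```

View pics/t5.png

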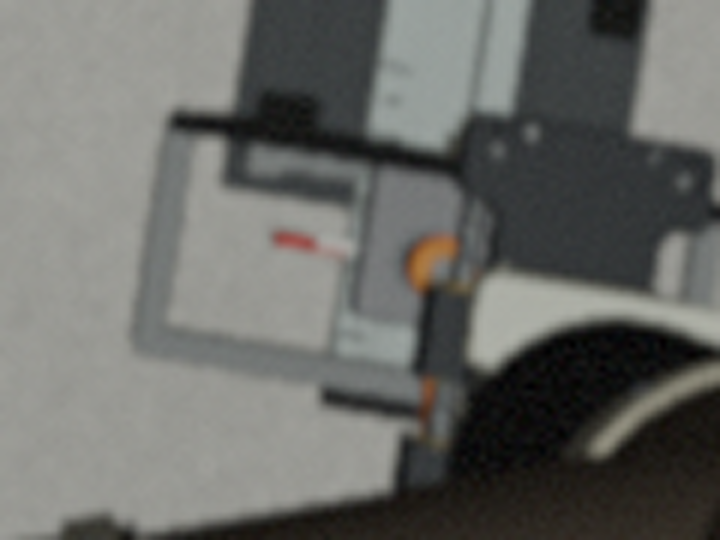

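```bash
python3 -m crank '[[0,-0.006,0.0007,0,0,0,0],[0,-0.012,0.0007,0,0,0,0],[0,-0.015,0.0007,0,0,0,0],[0,-0.015,0.0007,0,0,0,0]]' 14; python3 st.py; python3 - <<'E'
from h import *
from station import *
f=grab_frame("top");cv2.imwrite("pics/t6.png",cv2.resize(f["pixels"][190:280,240:360,::-1],None,fx=6,fy=6,interpolation=cv2.INTER_CUBIC))
E
```

```text
t: 7.48
eef_pos: [0.5044, -0.1001, 0.0436]
ee_rot: [2.183, 1.565, -1.134]
force: [5.3, -32.0, -1.2]
width: 0.0113
t 7.47 tcp [-126.4  -13.4   43.6] jaw~ 109.2 F holder [ 10.9 -30.6  -1.2] w 11.27 yawerr [ 0.001 -0.003 -0.004]
```

View pics/t6.png

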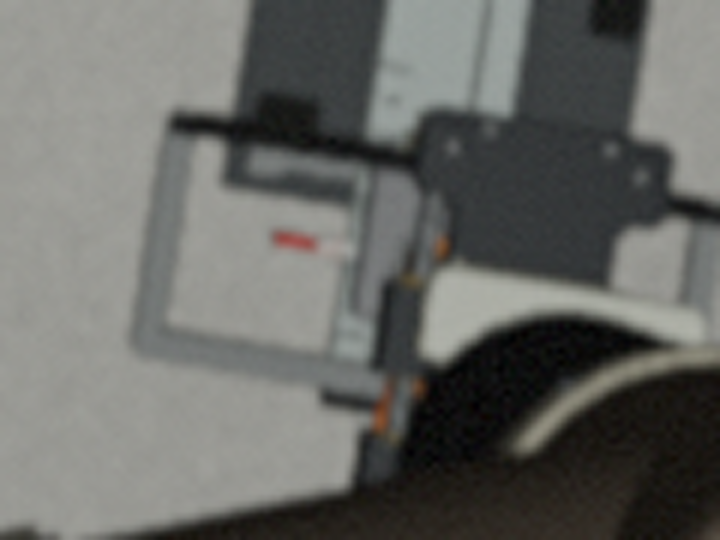

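```bash
python3 -m crank '[[0,-0.004,0,0,0,0,0],[0,-0.008,0,0,0,0,0],[0,-0.012,0.0002,0,0,0,0],[0,-0.012,0.0002,0,0,0,0]]' 14; python3 st.py; python3 - <<'E'
from h import *
from station import *
f=grab_frame("top");cv2.imwrite("pics/t7.png",cv2.resize(f["pixels"][190:280,240:360,::-1],None,fx=6,fy=6,interpolation=cv2.INTER_CUBIC))
E
```

```text
t: 8.02
eef_pos: [0.5069, -0.0877, 0.0437]
ee_rot: [2.445, 1.566, -0.872]
force: [7.5, -27.6, -1.2]
width: 0.0114
t 8.03 tcp [-126.2   -0.8   43.7] jaw~ 109.0 F holder [ 12.2 -25.9  -1.2] w 11.4 yawerr [ 0.    -0.004 -0.003]
```

View pics/t7.png

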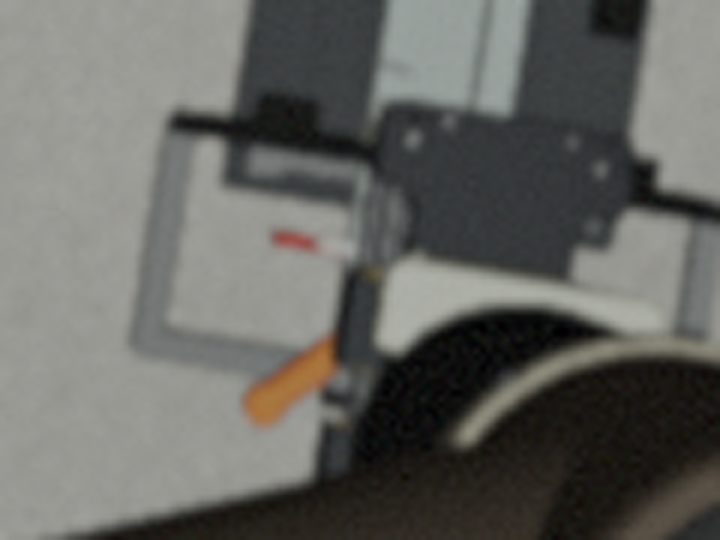

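```bash
cat > lev.py <<'E'
import sys
from h import *
from station import *
f=grab_frame("top")
a=f["pixels"].astype(int);o=((a[:,:,0]-a[:,:,2]>60)&(a[:,:,1]>70)&(a[:,:,1]<170)).astype(np.uint8);o[:170]=0;o[290:]=0;o[:,:240]=0;o[:,345:]=0
v,u=np.nonzero(o)
P=np.array([loc(ray(f,x,y,.08))[:2] for x,y in zip(u,v)]);s=get_state();px=loc(s["eef_pos"])[0]+42
if len(P):
    P=P-[px,0];r=np.hypot(*P.T);k=r>45
    ang=np.arctan2(P[k,1],-P[k,0]);print("n",k.sum(),"rmax",r.max(),"angle from -x deg",np.degrees(ang.mean()),"swing from open(-20deg) rad",ang.mean()+.349)
cv2.imwrite(f"pics/{sys.argv[1]}.png",cv2.resize(f["pixels"][190:280,240:360,::-1],None,fx=6,fy=6,interpolation=cv2.INTER_CUBIC))
E
python3 lev.py t7b
python3 -m crank '[[0,-0.003,0.0003,0,0,0,0],[0,-0.006,0.0005,0,0,0,0],[0,-0.006,0.0005,0,0,0,0]]' 16; python3 st.py;python3 lev.py t8
```

```text
n 99 rmax 81.46471628870992 angle from -x deg 48.78731329602649 swing from open(-20deg) rad 1.200499250217669
t: 8.5
eef_pos: [0.5078, -0.0815, 0.0437]
ee_rot: [2.523, 1.565, -0.793]
force: [8.5, -27.5, -1.4]
width: 0.0113
t 8.5 tcp [-126.4    5.5   43.7] jaw~ 109.2 F holder [ 13.2 -25.6  -1.4] w 11.26 yawerr [ 0.001 -0.004 -0.003]
n 100 rmax 81.55225318775686 angle from -x deg 60.09229433536697 swing from open(-20deg) rad 1.3978083912296912
```

View pics/t8.png

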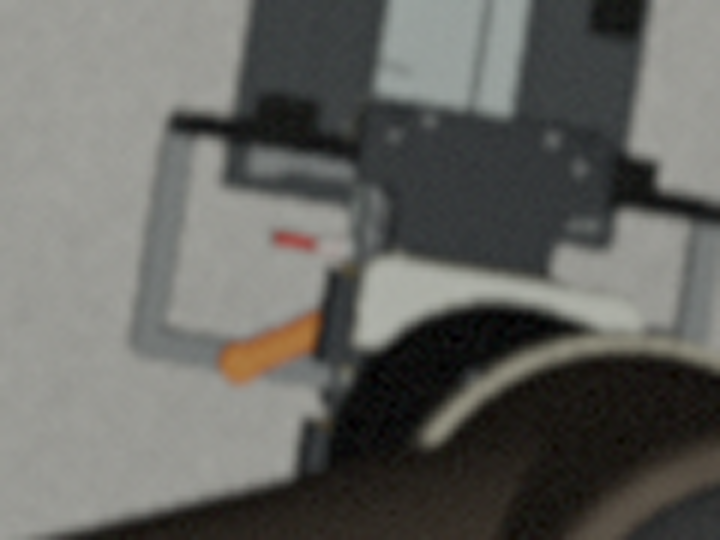

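```bash
python3 -m crank '[[0,-0.002,0,0,0,0,0],[0,-0.003,0,0,0,0,0],[0,-0.003,0,0,0,0,0]]' 16; python3 st.py;python3 lev.py t9
```

```text
t: 8.93
eef_pos: [0.5083, -0.0784, 0.0437]
ee_rot: [2.577, 1.565, -0.739]
force: [8.8, -25.9, -1.1]
width: 0.0111
t 8.93 tcp [-126.4    8.7   43.7] jaw~ 109.2 F holder [ 13.2 -24.   -1.1] w 11.07 yawerr [ 0.001 -0.005 -0.003]
n 91 rmax 81.95028981034783 angle from -x deg 63.60923176549001 swing from open(-20deg) rad 1.4591905289719662
```

View pics/t9.png

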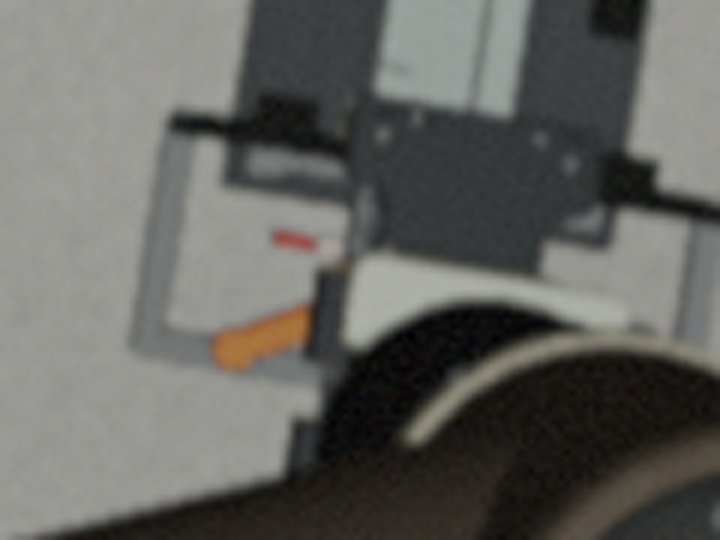

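```bash
python3 -m crank '[[0,-0.002,0,0,0,0,0],[0,-0.004,0,0,0,0,0],[0,-0.004,0,0,0,0,0]]' 16; python3 st.py;python3 lev.py t10
```

```text
t: 9.35
eef_pos: [0.5087, -0.0757, 0.0437]
ee_rot: [2.297, 1.565, -1.02]
force: [9.6, -36.2, -2.1]
width: 0.0113
t 9.35 tcp [-126.6   11.4   43.7] jaw~ 109.4 F holder [ 15.8 -34.   -2.1] w 11.3 yawerr [ 0.001 -0.004 -0.004]
n 84 rmax 81.8518784146094 angle from -x deg 64.00221206190159 swing from open(-20deg) rad 1.4660493290398116
```

View pics/t10.png

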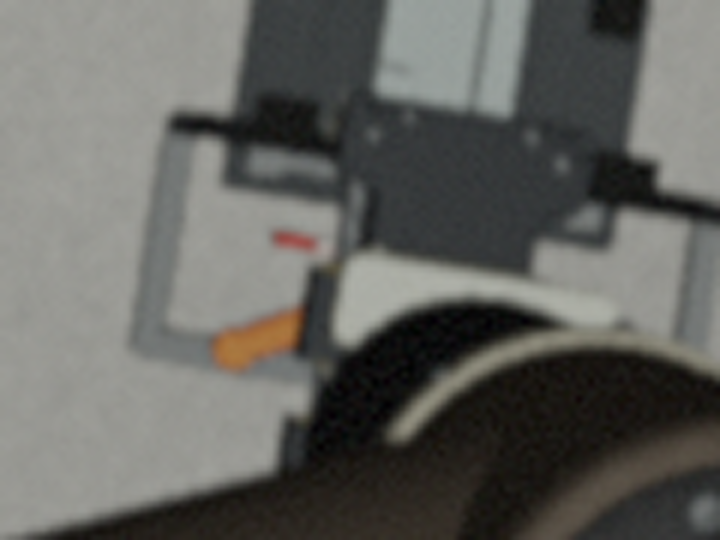

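```bash
python3 -m crank '[[0,-0.0015,-0.0002,0,0,0,0],[0,-0.0015,-0.0002,0,0,0,0]]' 16; python3 st.py;python3 lev.py t11
```

```text
t: 9.65
eef_pos: [0.5087, -0.0751, 0.0437]
ee_rot: [2.096, 1.564, -1.221]
force: [9.0, -40.6, -1.5]
width: 0.0113
t 9.65 tcp [-126.6   11.9   43.7] jaw~ 109.4 F holder [ 15.9 -38.4  -1.5] w 11.32 yawerr [ 0.    -0.003 -0.006]
n 85 rmax 81.8518784146094 angle from -x deg 64.33205822566798 swing from open(-20deg) rad 1.4718062306226074
```

```bash
python3 - <<'E'
from h import *
from station import *
f=grab_frame("top");S=grab_frame("scene")
a=f["pixels"]
cv2.imwrite("pics/z12.png",cv2.resize(a[218:262,270:305,::-1],None,fx=13,fy=13,interpolation=cv2.INTER_CUBIC))
cv2.imwrite("pics/s12.png",cv2.resize(S["pixels"][150:290,140:310,::-1],None,fx=4,fy=4,interpolation=cv2.INTER_CUBIC))
r=np.clip(a[:,:,0].astype(float)-np.maximum(a[:,:,1],a[:,:,2])-12,0,None)
for u in range(285,298):
    k=r[222:240,u]
    if k.sum()>40:vv=(np.arange(222,240)*k).sum()/k.sum();print(u,round(vv,2),k.sum(),loc(ray(f,u,vv,.024)))
E
```

```text
286 229.37 90.0 [-84.2  51.9  24. ]
287 229.5 124.0 [-84.1  49.7  24. ]
288 229.62 125.0 [-84.   47.5  24. ]
289 229.78 124.0 [-84.   45.2  24. ]
290 229.93 121.0 [-83.9  43.   24. ]
291 230.09 102.0 [-83.9  40.8  24. ]
292 230.22 51.0 [-83.8  38.6  24. ]
```

View pics/z12.png

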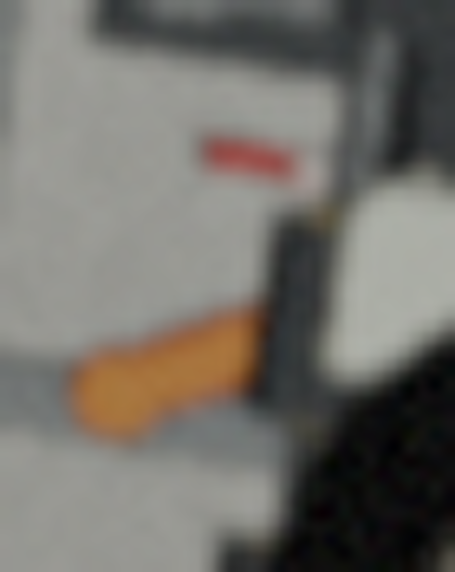

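View pics/s12.png

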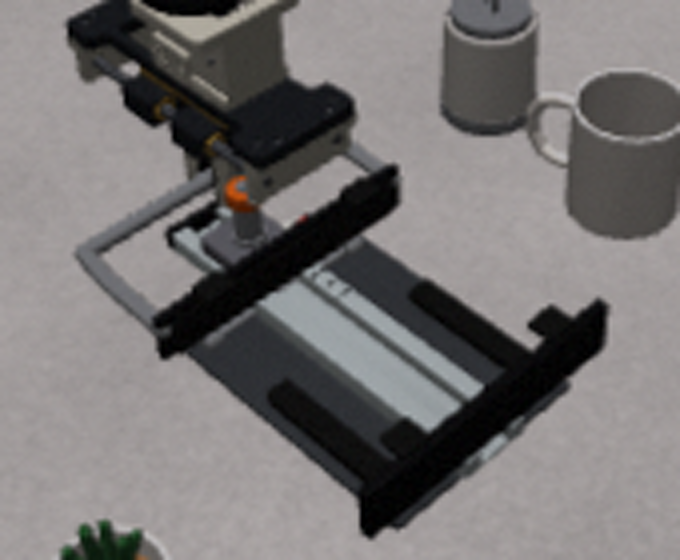

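```bash
python3 -m crank '[[0,-0.001,0,0,0,0,0],[0,-0.001,0,0,0,0,0]]' 16; python3 st.py; python3 - <<'E'
from h import *
from station import *
f=grab_frame("top")
for n,a,px in(("0",cv2.imread("pics/top0.png")[:,:,::-1],25),("4",cv2.imread("pics/top4.png")[:,:,::-1],-79.2),("now",f["pixels"],-84.3)):
    a=a.astype(int);o=((a[:,:,0]-a[:,:,2]>50));o[:165]=0;o[290:]=0;o[:,:240]=0;o[:,345:]=0
    v,u=np.nonzero(o);P=np.array([loc(ray(f,x,y,.08))[:2] for x,y in zip(u,v)])-[px,0.4]
    r=np.hypot(*P.T)
    for lo,hi in((68,76),(72,86)):
        k=(r>lo)&(r<hi)&(a[v,u,1]<a[v,u,0]*.8)&(a[v,u,1]>a[v,u,0]*.35);an=np.arctan2(P[k,1],-P[k,0]);print(n,lo,k.sum(),np.degrees(an.mean()).round(1),np.degrees([an.min(),an.max()]).round(1))
E
```

```text
t: 10.05
eef_pos: [0.5087, -0.0748, 0.0437]
ee_rot: [2.006, 1.564, -1.312]
force: [11.2, -45.8, -1.3]
width: 0.0114
t 10.05 tcp [-126.7   12.2   43.7] jaw~ 109.5 F holder [ 19.  -43.1  -1.3] w 11.43 yawerr [ 0.    -0.003 -0.006]
0 68 25 -16.9 [-22.  -12.4]
0 72 32 -16.9 [-22.  -12.3]
4 68 24 -17.3 [-22.4 -12.7]
4 72 14 -17.1 [-22.4 -12.7]
now 68 25 60.6 [56.  65.3]
now 72 31 60.5 [55.9 65.4]
```

```bash
python3 -m crank '[[0,0.001,-0.0005,0,0,0,0],[0,0.003,-0.001,0,0,0,0],[0,0.003,-0.001,0,0,0,0],[0,0.003,-0.001,0,0,0,0]]' 16; python3 st.py; python3 lev.py t13; python3 - <<'E'
from h import *
from station import *
f=grab_frame("top");S=grab_frame("scene")
a=f["pixels"].astype(int);px=-84.2
o=((a[:,:,0]-a[:,:,2]>50));o[:165]=0;o[290:]=0;o[:,:240]=0;o[:,345:]=0
v,u=np.nonzero(o);P=np.array([loc(ray(f,x,y,.08))[:2] for x,y in zip(u,v)])-[px,0.4];r=np.hypot(*P.T)
k=(r>68)&(r<86)&(a[v,u,1]<a[v,u,0]*.8)&(a[v,u,1]>a[v,u,0]*.35);print(np.degrees(np.arctan2(P[k,1],-P[k,0]).mean()))
cv2.imwrite("pics/z14.png",cv2.resize(f["pixels"][218:262,270:305,::-1],None,fx=13,fy=13,interpolation=cv2.INTER_CUBIC))
# bar left strut corner and jaw plate check
b=cv2.cvtColor(f["pixels"],cv2.COLOR_RGB2GRAY).astype(float)
for y in(.085,.075,.07):
    xs=np.arange(-.145,-.105,.0005);uv=proj(f,H(PH,[[x,y,.06] for x in xs]))
    g=cv2.remap(b.astype(np.float32),uv[:,0].astype(np.float32)[None],uv[:,1].astype(np.float32)[None],cv2.INTER_LINEAR)[0]
    w=np.clip(g.max()-g-15,0,None);print(y,"bar hx",(w*xs).sum()/w.sum()*1000)
E
```

```text
t: 10.6
eef_pos: [0.5091, -0.0753, 0.0437]
ee_rot: [2.385, 1.566, -0.933]
force: [4.1, -24.8, 2.6]
width: 0.011
t 10.6 tcp [-126.2   11.9   43.7] jaw~ 109.0 F holder [  8.4 -23.7   2.6] w 10.96 yawerr [-0.    -0.003 -0.003]
n 84 rmax 82.04907068334168 angle from -x deg 64.33262561720555 swing from open(-20deg) rad 1.4718161334730862
61.01890832624777
0.085 bar hx -124.48262852499106
0.075 bar hx -124.72115446682157
0.07 bar hx -123.70490714100364
```

View pics/z14.png

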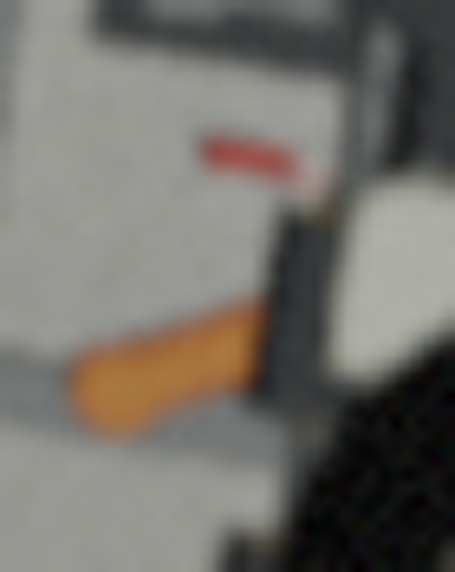

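```bash
python3 - <<'E'
from h import *
from station import *
f=grab_frame("top")
def meas(img,x0,y,z=.06):
    b=cv2.cvtColor(img,cv2.COLOR_RGB2GRAY).astype(np.float32)
    xs=np.arange(x0-.015,x0+.015,.0005);uv=proj(f,H(PH,[[x,y,z] for x in xs])).astype(np.float32)
    g=cv2.remap(b,uv[:,0][None],uv[:,1][None],cv2.INTER_LINEAR)[0]
    base=np.interp(xs,[xs[0],xs[-1]],[g[:6].max(),g[-6:].max()])
    w=np.clip(base-g-15,0,None);return (w*xs).sum()/w.sum()*1000
A=cv2.imread("pics/top4.png")[:,:,::-1].copy()
for y in(.086,.083,.08,.077): print(y,meas(A,-.1212,y),meas(f["pixels"],-.1262,y))
# jaw plate left end, z .068, dark, x=bar+77
for y in(.09,.085,.08,.075): print("plate",y,meas(A,-.0442,y,.068),meas(f["pixels"],-.0492,y,.068))
# pinkness near pointer
a=f["pixels"].astype(int);print((a[:,:,0]-a[:,:,1])[226:236,286:299]);print(a[226:236,286:299,1])
E
```

```text
0.086 -119.80198605860758 -124.19380357466648
0.083 -120.09621845558969 -124.63560752073919
0.08 -120.48915800601328 -124.90526171048283
0.077 -120.50205921000732 -124.90975785946762
plate 0.09 -43.47775441675941 -47.83882508740498
plate 0.085 -43.0241145825263 -47.059101082031546
plate 0.08 -43.07936483013958 -47.3554423842954
plate 0.075 -42.930907332866575 -47.22613523018642
[[-1 -1 -3 -1  0 -1  0  0  1  0 -2 -1 -3]
 [ 2  2 -1 -1  0 -1  0 -1  0  0 -1 -4 -4]
 [20 22 17 14 11  5  2  0 -1 -1 -1 -3 -3]
 [55 65 61 55 46 34 17  5  1 -1 -2 -3 -4]
 [46 62 67 73 74 62 38 12  3  1 -1 -2 -3]
 [17 22 26 33 38 44 34 17  9  7  2 -3 -2]
 [ 1  4  3  4  7 13 15 12 10  6  1 -3 -3]
 [ 0 -2 -2 -2  0  2  3  6  6  5  2 -3 -2]
 [-1 -1 -1 -1 -1 -1  0  3  2  2  0  0 -3]
 [ 0 -1 -1 -1  0 -1 -1  2  1  3 -1 -2 -3]]
[[153 154 157 155 155 157 156 157 156 147 112  92 107]
 [145 145 149 150 153 156 156 155 156 145 108  92 105]
 [115 116 120 130 137 145 151 151 152 142 106  91 101]
 [ 83  79  85  94 103 112 130 145 150 134 101  89  94]
 [ 99  92  89  83  78  88 111 145 152 132 100  88  86]
 [134 132 130 118 113 105 117 142 148 122  90  91  91]
 [151 153 152 147 140 131 132 141 135 106  84  99 118]
 [157 158 156 156 148 127 120 123 114  86  81 115 147]
 [156 155 157 157 143 105  85  87  83  72  90 133 163]
 [156 156 155 152 131  84  53  58  60  64 100 147 170]]
```

```bash
python3 -m crank '[[0,0,0.001,0,0,0,0],[0,0,0.001,0,0,0,0],[0,0,0.001,0,0,0,0]]' 20; python3 st.py; python3 - <<'E'
from h import *
from station import *
f=grab_frame("top")
def meas(img,x0,y,z=.06):
    b=cv2.cvtColor(img,cv2.COLOR_RGB2GRAY).astype(np.float32)
    xs=np.arange(x0-.015,x0+.015,.0005);uv=proj(f,H(PH,[[x,y,z] for x in xs])).astype(np.float32)
    g=cv2.remap(b,uv[:,0][None],uv[:,1][None],cv2.INTER_LINEAR)[0]
    base=np.interp(xs,[xs[0],xs[-1]],[g[:6].max(),g[-6:].max()])
    w=np.clip(base-g-15,0,None);return (w*xs).sum()/w.sum()*1000
A=cv2.imread("pics/top4.png")[:,:,::-1].copy()
for y in(.086,.083,.08,.077): print(y,meas(A,-.1212,y)-meas(f["pixels"],-.1262,y))
for y in(.09,.085,.08,.075): print("plate",y,meas(A,-.0442,y,.068)-meas(f["pixels"],-.0492,y,.068))
E
```

```text
t: 11.18
eef_pos: [0.5089, -0.0752, 0.0437]
ee_rot: [2.532, 1.566, -0.785]
force: [7.1, -27.1, -0.4]
width: 0.0114
t 11.18 tcp [-126.4   11.9   43.7] jaw~ 109.2 F holder [ 11.7 -25.4  -0.4] w 11.36 yawerr [ 0.    -0.004 -0.003]
0.086 4.797250809158271
0.083 5.17999028888903
0.08 4.695190727662919
0.077 4.135350831188987
plate 0.09 4.5280063816437774
plate 0.085 4.5230397289431465
plate 0.08 4.776552338098135
plate 0.075 4.473926149555332
```

```bash
python3 -c "
from station import *
print(job_done())"
```

```text
the job is handed in; nothing more can be done
None
```

I gripped the pull bar, pulled the jaw out to the mark and held it there while sliding the hand along the bar to swing the lever shut. The job was handed in at about 11 s with the hand still gripping the bar (20 N grip setting).

- **Jaw on the mark:** The arm pose puts the jaw at 109.2 mm. The overhead picture, comparing bar and plate edges, puts it at about 108.8 mm. The marker measured about 109.2 mm, so the jaw is within roughly 0.5 mm, at most slightly short. A faint red edge beyond the pointer in the pictures agreed with that.
- **Lever shut:** It measured about 60.5 to 61° from the rail line, against roughly 60° expected at the stop. When I pushed further, the side force rose from 24 to 43 N and the lever did not turn. I then eased the push to about 25 N.
- **One check disagreed:** A cruder lever estimate read 64°. I put this down to the lever's base being hidden behind the hand.
- **Marker and bystanders:** The marker sat in the same place before and after. The last wider picture showed the mug, plant and canister apparently undisturbed, but I did not measure them again after the start.

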